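Set the tilting plate to 15 degrees on its spacer block

TASK

Set the tilting plate to 15 degrees: stand the middle-height spacer block (blue top) upright and square in the centre of the yellow pad on the plate's base, its long side along the pad's long side. Then swing the raised plate down so that it comes to rest on that block.

Things in the scene. Friction and masses are not known exactly. Their poses are not given: they have to be found in the camera images.
- block_mid: Loose aluminium block, 50 (x) x 34 (y) x 39 mm high, 0.2 kg, blue patch on top; origin at the centre of its underside. Grip from above across its 34 mm. Stands on the bench left of the tilting plate, in a row with two blocks of equal footprint that give wrong angles: 26 mm high, red patch (10 deg); 52 mm high, yellow patch (20 deg).
- pad (a point): Centre of the flush yellow pad (56 x 40 mm) on top of the plate's fixed dark steel base (230 x 140 x 20 mm, top 20 mm above the bench). x: along the pad's long side toward the hinge; y: parallel to the hinge; z up. Hinge axis at x = 145, z = 8 mm in this frame. The base reaches from x = -55 to 175 mm; the blocks do not stand on it at first.
- plate (a joint): Tilt of the hinged plate, rad: 0 level, grows as its free end rises, stop at 1.745; starts upright (1.5 to 1.68). A 16 mm roller under it, 150 mm from the hinge, rests on a block of height h at asin(h/150): 0.263 on 39 mm. Stiff, damped hinge: stays upright, moves with 1 to 6 N at the free edge; below about 1.0 it sinks by itself onto what lies beneath, in some 4 s.
- plate_edge (a point): Middle of the free edge on the plate's work face, 165 mm along the plate from the hinge axis, 16 mm off it; plate 100 mm wide, 10 thick, aluminium. Moves with the plate: x toward the hinge, y along it, z out of the work face. When upright, z points away from the pad and this point is 193 mm above the bench. Push the work face near here toward the pad to lower the plate.
There are look-alikes about, which are no part of the job. What is shaped like the block_mid but purple is not meant.

How it is judged:
By the outcome, as a careful person would: the job done as asked, in the order asked, and still so for the second after the job is handed in, with the robot touching nothing.
It also fails if it takes over 56 s, if anything falls off the work surface, if the arm or the gripper's body presses on something with over 40 N, if the wrist force passes 120 N, or if a joint passes its speed limit or range.

ROBOT

A 6-joint arm with a two-finger parallel gripper is mounted at the origin on the work surface; the furniture and walls round the work are solid. World frame = base frame: x ahead of the robot, y to its left, z up, the work surface at z = 0. Lengths are in mm, angles in degrees, forces in N, time in s.
With the tool pointing down it reaches from about 350 to 950 mm from the base axis. Payload 17.4 kg.
Tool frame: the origin (TCP) lies at the very end of the fingers, on their centre line; the grasp point (between the pads) lies 19 mm behind it; z points along the fingers, y is the line along which they close (so a half turn about z gives the same grasp; the last joint's range is limited). The gripper opens to 93 mm and grips with 3 to 60 N. Pads are 15 mm wide; open, the fingers measure 128 mm over their backs; the gripper's body (75 mm by 188 mm) begins 65 mm behind the grasp point.
Start: joints at [68.308, 6.646, 82.598, -0, 90.757, -2.166], TCP at [225.621, 636.182, 218.646] pointing down, gripper open.
Joint ranges: [-162.19, 162.19], [-47.58, 125.68], [4.15, 143.07], [-65.23, 245.23], [0.69, 171.88], [-170.13, 170.13]. Speed limits (degrees/s): [108.29, 108.29, 127.2, 180, 180, 180].

INTERFACE

Orientations are given as a 3x3 rotation matrix whose columns are the frame's x, y, z axes.
In Python, from station import observe, get_image, sign_off gives the robot as it stands.
- The arm moves only by the tool arm_command, never from a script. Its argument "plan" is a list of rows, each a list of 7 numbers: the shift along the world's x, y, z in cm, then the turn, a rotation vector about the world's x, y, z in rad, then the opening in per cent of the stroke, from 0 (shut) to 100 (fully open). In form: [[tx, ty, tz, wx, wy, wz, jaw], ...]. A call has exactly 5 rows; each row shifts and turns the commanded pose from where the row before left it; what a row does not reach is not made up. A row lasts 1/8 s, in which the tool goes at most 62.5 mm and 10.7 degrees, less where a joint would pass 70% of its speed; a pose out of reach is approached as far as the arm can. A call is refused whole if a number of a shift passes 6.25 or a number of a turn 0.188, either way. A call with a gripper value outside its range is refused whole. The fingers move at their own pace and stop on an object; "grip_force" is the grip in N (left out, the last holds). Time passes only in rows, so rows that do not move let the fingers close, or fill a call up. It gives the time, the measured TCP pose, the force, the opening and the grip force at its end, in the units of the state.
- observe(): the state, without advancing time (a new reading comes with each control period).
- get_image(name): name is "scene" or "side" or "wrist"; returns a dict with "img" (420x560x3 uint8, red, green, blue), "range_z" (420x560 float32, mm along the optical axis (not along the pixel's ray), 0 where there is no reading), "fovy" (degrees; the focal length in pixels is half the picture's height over the tangent of half this angle, whatever the lens; pixels are square), "cx", "cy" (the principal point, pixels), "distortion" ([k1, k2, p1, p2, k3] as OpenCV has them; the pictures are not rectified), "xyz" and "rotation" of the camera in the world. Camera axes: x right, y up, looking along -z (the intrinsics and any distortion apply to the point x, -y, -z); pixel columns grow to the right and rows downward; lengths in mm; the calibration is good to about 2 mm. A picture is of the moment at which its call begins.
- sign_off(): hands the job in; it is judged then, once.
The state is a dict: "clock": time; "joint_pos": joint angles; "qd": joint speeds; "joint_torque": joint torques, N m; "ee_pos": TCP position; "ee_rot": TCP orientation; "ft_force": force on the tool from outside, world axes, zero at the start; "wrist_torque": the same for the moment, N m; "width": finger opening in mm; "grasp_force": force on a finger pad.
Only numpy, scipy, OpenCV 4.12 (cv2) and the standard library are available. Lean on these libraries where they do the work, as an engineer would, in place of code of your own. Each camera call takes 0.05 s, during which the arm holds its last target. There are 200 camera calls.

## Working session

There is one attempt and no reset: what is moved stays moved. The work goes in short steps, Python scripts to look and compute and a tool call to move; the robot and the scene stay as the last step left them, time stands still between calls to the robot, and variables do not carry over. Pictures are saved under pics/ and viewed, at most 10 in all, crops included, and the job is handed in when it is done.

Besides the shell and the picture viewer there is one more tool, called after "Call:" as name(argument=value, ...), one argument or row to a line, values as JSON. arm_command: Moves the arm, as the interface text tells. Its arguments: {"type":"object","properties":{"plan":{"type":"array","items":{"type":"array","items":{"type":"number"}}},"grip_force":{"type":"number"}},"required":["plan"]}

```bash
mkdir -p pics; cat > h.py <<'E'
import numpy as np, cv2
from station import observe, get_image, sign_off
def cam(n):
    d=get_image(n); return d
def K(d):
    f=210/np.tan(np.radians(d["fovy"])/2); return np.array([[f,0,d["cx"]],[0,f,d["cy"]],[0,0,1.]])
def pts(d,uv,z=None):
    """world points from pixels via range; if z given intersect the height plane"""
    uv=np.array(uv,float).reshape(-1,1,2)
    n=cv2.undistortPoints(uv,K(d),np.array(d["distortion"],float)).reshape(-1,2)
    R=np.array(d["rotation"]);o=np.array(d["xyz"])
    ray=np.c_[n[:,0],-n[:,1],-np.ones(len(n))]@R.T
    if z is None:
        q=uv.reshape(-1,2).round().astype(int); s=d["range_z"][q[:,1],q[:,0]]
    else: s=(z-o[2])/ray[:,2]
    return o+ray*np.reshape(s,(-1,1))
def save(d,name,box=None,k=1):
    im=d["img"][...,::-1]
    if box: im=im[box[1]:box[3],box[0]:box[2]]
    cv2.imwrite(f"pics/{name}.png",cv2.resize(im,None,fx=k,fy=k,interpolation=cv2.INTER_CUBIC))
E
python3 - <<'E'
from h import *
import pickle
for n in("scene","side","wrist"):
    d=cam(n); save(d,n); pickle.dump(d,open(n+".pkl","wb")); print(n,d["xyz"],np.round(d["rotation"],2).tolist(),d["fovy"])
a=[cv2.imread(f"pics/{n}.png") for n in("scene","side")]
E
```

```text
scene [  43.20676696 -100.69442837  654.79302466] [[0.61, 0.57, -0.55], [-0.79, 0.46, -0.41], [0.01, 0.68, 0.73]] 47.92731845403703
side [ 496.58812478 1026.47960942  448.09513866] [[-1.0, -0.0, -0.02], [-0.01, -0.44, 0.9], [-0.01, 0.9, 0.44]] 45.77824991099752
wrist [161.50850655 659.34291467 384.23155228] [[0.33, -0.91, -0.23], [0.94, 0.32, 0.08], [-0.0, -0.25, 0.97]] 64.52191991714015
```

View pics/scene.png

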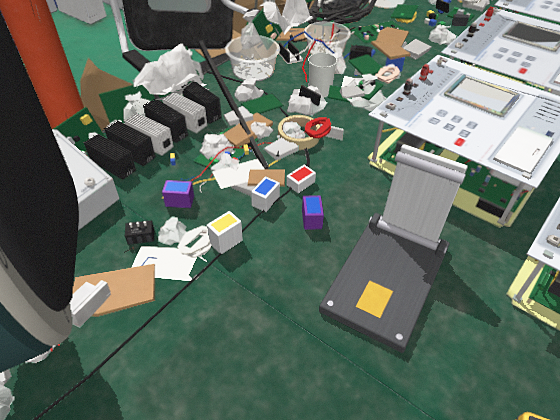

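View pics/side.png

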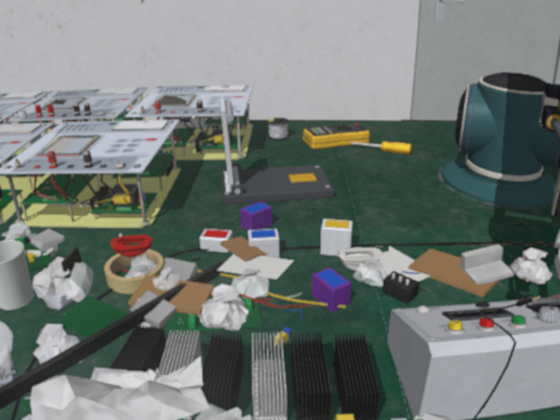

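The scene view has three blue-topped blocks. The ones at (178,193) and (313,210) have purple bodies, so they are look-alikes. The aluminium one at (265,190) stands between yellow (226,230) and red (301,177), which makes it the target. The pad is at (375,299) and the upright plate at (425,195). A close crop should confirm the choice.

```bash
python3 - <<'E'
from h import *
import pickle
d=pickle.load(open("scene.pkl","rb"))
im=d["img"][...,::-1]
a=cv2.resize(im[160:240,235:335],None,fx=8,fy=7.5) if 0 else cv2.resize(im[160:220,240:330],None,fx=6,fy=6,interpolation=2)
cv2.imwrite("pics/blk.png",a)
hsv=cv2.cvtColor(im,cv2.COLOR_BGR2HSV)
def rect(box,lo,hi,z):
    x0,y0,x1,y1=box; m=cv2.inRange(hsv,lo,hi); k=np.zeros_like(m);k[y0:y1,x0:x1]=m[y0:y1,x0:x1]
    c=max(cv2.findContours(k,0,1)[0],key=cv2.contourArea)
    P=pts(d,c.reshape(-1,2),z); r=cv2.minAreaRect(P[:,:2].astype(np.float32))
    print(box,"plane",np.round(r[0],1),np.round(r[1],1),round(r[2],1))
    uv=np.argwhere(k>0)[:,::-1]; Q=pts(d,uv); print("  range med",np.round(np.median(Q,0),1)); return r
rect((250,170,285,200),(100,100,60),(125,255,255),39)
rect((350,275,400,325),(15,100,100),(35,255,255),20)
rect((205,205,245,245),(15,100,100),(35,255,255),52)
rect((285,160,318,190),(0,120,80),(8,255,255),26)
# plate edge
print(np.round(pts(d,[(405,150),(430,158),(458,167),(394,205),(443,220),(420,190)]),1))
E
```

```text
(250, 170, 285, 200) plane [535.4 308.5] [38.  23.2] 4.7
  range med [535.1 308.2  39.5]
(350, 275, 400, 325) plane [461.   27.8] [56.6 40.9] 8.4
  range med [459.3  26.8  20.6]
(205, 205, 245, 245) plane [412.6 299.2] [22.2 38.1] 78.4
  range med [411.1 298.9  52.5]
(285, 160, 318, 190) plane [618.2 285.1] [22.9 37.9] 80.6
  range med [618.1 285.   26.2]
[[613.4  91.9 188. ]
 [617.1  52.7 190.3]
 [622.1  11.  191.8]
 [607.7  83.8  75.5]
 [619.3   2.5  83.6]
 [613.6  51.2 126.6]]
```

View pics/blk.png

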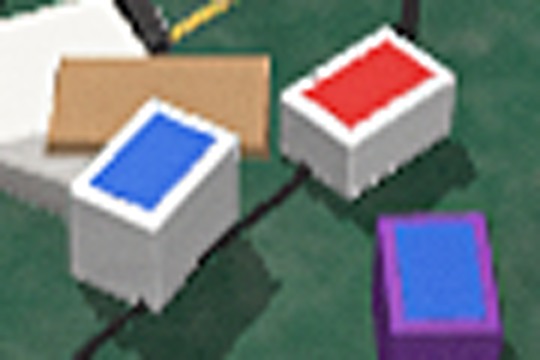

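The crop confirms a blue patch on an aluminium body at about (265,187), distinct from the purple look-alike. Next I'll check clearances around the block and behind the plate.

```bash
python3 - <<'E'
from h import *
import pickle
s=observe(); print(np.round(s["ee_rot"],3).tolist(),s["width"],s["clock"])
v,u=np.mgrid[0:420:1,0:560:1]; Q=[]
for n in("scene","side"):
    d=pickle.load(open(n+".pkl","rb")); ok=d["range_z"]>0
    Q.append(pts(d,np.c_[u[ok],v[ok]]))
Q=np.concatenate(Q)
def hm(x0,x1,y0,y1,st):
    print("cols y",list(range(y0,y1,st)))
    for x in range(x0,x1,st):
        print(x,[int(np.percentile(q,97)) if len(q:=Q[(Q[:,0]>=x)&(Q[:,0]<x+st)&(Q[:,1]>=y)&(Q[:,1]<y+st)][:,2])>2 else -1 for y in range(y0,y1,st)])
hm(480,600,220,400,15)
hm(600,800,-60,160,20)
E
```

```text
[[-0.943, 0.334, -0.0], [0.334, 0.943, -0.001], [0.0, -0.001, -1.0]] 93.28182788159587 0.15
cols y [220, 235, 250, 265, 280, 295, 310, 325, 340, 355, 370, 385]
480 [1, 1, 1, 1, 5, 5, 2, 1, 2, 2, 31, 30]
495 [2, 1, 2, 1, 29, 36, 37, 1, 1, 28, 30, 30]
510 [1, 2, 2, 2, 39, 41, 40, 28, 20, 28, 28, 29]
525 [37, 2, 1, 2, 39, 41, 40, 38, 29, 27, 27, 27]
540 [40, 31, 1, 2, 39, 41, 41, 39, 30, 30, 26, 27]
555 [40, 38, 2, 1, 37, 40, 40, 38, 31, 31, 26, 25]
570 [39, 1, 1, 1, 24, 28, 30, 31, 31, 30, 23, 23]
585 [2, 1, 2, 26, 27, 29, 30, 31, 29, 21, 21, 21]
cols y [-60, -40, -20, 0, 20, 40, 60, 80, 100, 120, 140]
600 [2, 25, 183, 185, 186, 190, 192, 192, 184, 15, 2]
620 [2, 2, 136, 192, 193, 194, 193, 192, 169, 16, 1]
640 [1, 1, 20, 4, 1, 2, 2, 1, 1, 1, 1]
660 [2, 2, 2, 1, 1, 1, 2, 2, 1, 1, 1]
680 [1, 2, 2, 2, 2, 2, 1, 2, 1, 1, 1]
700 [1, 2, 2, 1, 2, 1, 1, 2, 1, 1, 1]
720 [1, 1, 1, 1, 2, 2, 1, 1, 2, 2, 2]
740 [121, 121, 121, 121, 121, 121, 121, 121, 121, 121, 121]
760 [125, 126, 125, 122, 122, 122, 122, 122, 121, 122, 121]
780 [126, 126, 125, 122, 122, 122, 122, 122, 122, 122, 122]
```

```bash
python3 - <<'E'
from h import *
import pickle
v,u=np.mgrid[0:420,0:560]; Q=[]
for n in("scene","side"):
    d=pickle.load(open(n+".pkl","rb")); ok=d["range_z"]>0
    Q.append(pts(d,np.c_[u[ok],v[ok]]))
Q=np.concatenate(Q)
print("cols y",list(range(200,760,50)))
for x in range(100,750,50):
    print(x,[int(np.percentile(q,98)) if len(q:=Q[(Q[:,0]>=x)&(Q[:,0]<x+50)&(Q[:,1]>=y)&(Q[:,1]<y+50)][:,2])>2 else -1 for y in range(200,760,50)])
E
```

```text
cols y [200, 250, 300, 350, 400, 450, 500, 550, 600, 650, 700, 750]
100 [2, 5, 3, 39, 19, -1, 67, -1, -1, -1, -1, -1]
150 [2, 6, 8, 42, 16, -1, 68, 88, 114, 54, -1, -1]
200 [2, 6, 9, 37, 11, 2, 345, 344, 318, 107, -1, -1]
250 [2, 5, 9, 9, 3, 2, 67, 101, 317, 109, -1, -1]
300 [2, 5, 16, 18, 33, 20, 68, 88, 110, 109, 72, -1]
350 [2, 53, 52, 34, 18, 2, 63, 84, 104, 109, 80, -1]
400 [2, 53, 53, 6, 40, 40, 3, 50, 51, 50, 73, -1]
450 [2, 5, 2, 30, 38, 7, 16, 55, 55, 54, 74, -1]
500 [40, 40, 40, 30, 40, 15, 15, 51, 51, 60, 77, -1]
550 [40, 38, 40, 31, 42, 46, 29, 54, 74, 84, 91, -1]
600 [2, 28, 28, 24, 34, 33, 35, 51, 69, 101, 104, -1]
650 [2, 2, 16, 26, 49, 42, 50, 55, 55, 94, 103, -1]
700 [104, 2, 44, 43, 37, 34, 51, 60, 68, 104, 106, -1]
```

Call:
arm_command(
  plan=[
    [3.9,-4.1,0,0,0,0.053,100],
    [3.9,-4.1,0,0,0,0.053,100],
    [3.9,-4.1,0,0,0,0.053,100],
    [3.9,-4.1,0,0,0,0.053,100],
    [3.9,-4.1,0,0,0,0.053,100],
  ],
)

```text
clock: 0.78
ee_pos: [421.6, 429.7, 218.5]
ee_rot: [[-0.997, 0.074, -0.0], [0.074, 0.997, -0.0], [0.0, -0.0, -1.0]]
ft_force: [0.4, 0.9, 0.0]
width: 92.9
grasp_force: 0.0
```

Call:
arm_command(
  plan=[
    [3.9,-4.1,0,0,0,0.053,100],
    [3.9,-4.1,0,0,0,0.053,100],
    [3.6,-4.1,-1,0,0,0.053,100],
    [0,0,-1,0,0,0,100],
    [0,0,0,0,0,0,100],
  ],
)

```text
clock: 1.4
ee_pos: [534.2, 308.1, 197.6]
ee_rot: [[-0.997, -0.082, -0.002], [-0.082, 0.997, -0.001], [0.002, -0.0, -1.0]]
ft_force: [-0.5, -0.3, -0.2]
width: 92.9
grasp_force: 0.0
```

```bash
python3 - <<'E'
from h import *
import pickle
d=cam("wrist"); pickle.dump(d,open("w2.pkl","wb")); save(d,"w2"); s=observe(); print(s["clock"],np.round(s["ee_pos"],1),np.round(s["ee_rot"],3).tolist(),s["joint_pos"])
im=d["img"][...,::-1];hsv=cv2.cvtColor(im,cv2.COLOR_BGR2HSV)
m=cv2.inRange(hsv,(100,100,60),(125,255,255))
for c in cv2.findContours(m,0,1)[0]:
    if cv2.contourArea(c)>300:
        P=pts(d,c.reshape(-1,2),39); print(c.reshape(-1,2).mean(0),cv2.minAreaRect(P[:,:2].astype(np.float32)))
v,u=np.mgrid[0:420,0:560]; ok=d["range_z"]>0; Q=pts(d,np.c_[u[ok],v[ok]])
print(list(range(260,380,10)))
for x in range(480,610,10):
    print(x,[int(np.median(q)) if len(q:=Q[(Q[:,0]>=x)&(Q[:,0]<x+10)&(Q[:,1]>=y)&(Q[:,1]<y+10)][:,2])>2 else -1 for y in range(260,380,10)])
E
```

```text
1.45 [534.  308.7 198.4] [[-0.997, -0.083, -0.001], [-0.083, 0.997, -0.0], [0.001, -0.0, -1.0]] [ 2.76541295e+01 -1.97253114e-01  9.16007115e+01  1.06947358e-02
  8.86404696e+01 -6.71196603e+01]
[179.40206186 205.27835052] ((553.0770263671875, 211.42787170410156), (40.26755905151367, 24.576820373535156), 40.42720413208008)
[276.6        196.46666667] ((535.7658081054688, 308.45733642578125), (39.6780891418457, 23.06844711303711), 5.196781158447266)
[420.17948718 102.46153846] ((432.8647155761719, 437.63201904296875), (24.427907943725586, 40.41633224487305), 33.403717041015625)
[260, 270, 280, 290, 300, 310, 320, 330, 340, 350, 360, 370]
480 [0, 0, 0, 1, 0, 0, 0, 0, 0, 0, 0, 0]
490 [0, 0, 0, 1, 0, 0, 0, 0, 0, 299, 299, 289]
500 [297, 298, 298, 298, 298, 298, 299, 300, 314, 306, 306, 28]
510 [318, 318, 318, 318, 316, 316, 316, 312, 310, 294, 1, 27]
520 [282, 0, 0, 39, 39, 39, 37, 1, 15, 244, 234, 27]
530 [267, 0, 0, 39, 39, 39, 38, 17, 24, 260, 25, 25]
540 [267, 0, 0, 39, 39, 39, 38, 26, 28, 28, 24, 25]
550 [0, 0, 0, 38, 39, 39, 39, 28, 28, 29, 28, 24]
560 [0, 0, 0, 5, 27, 27, 28, 28, 29, 30, 30, 23]
570 [0, 0, 0, 5, 27, 28, 28, 29, 30, 30, 21, 22]
580 [0, 0, 0, 1, 28, 28, 29, 30, 30, 21, 20, 20]
590 [0, 19, 18, 14, 22, 29, 30, 30, 0, 0, 18, 20]
600 [0, 26, 26, 26, 25, 30, 29, 0, 0, 0, 18, 19]
```

View pics/w2.png

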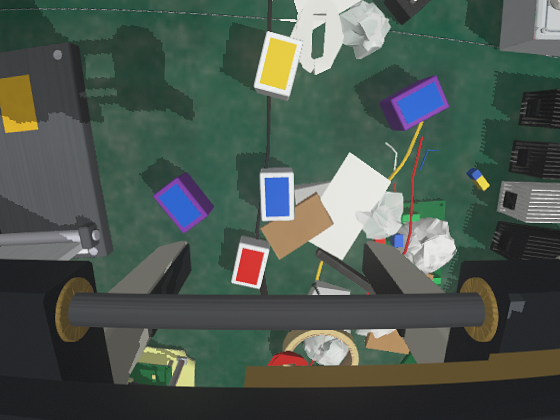

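The wrist view shows the target at (277,195). A brown cardboard sheet, about 28 mm up, lies against it at (300,225), and the purple look-alikes are at (183,203) and (415,103). I'll grip a bit toward the near end of the block to clear the cardboard, with the jaws narrowed, and descend with force checks.

Call:
arm_command(
  plan=[
    [-0.8,0,-5,0,0,0.004,50],
    [0,0,-5,0,0,0.003,50],
    [0,0,-4,0,0,0,50],
    [0,0,0,0,0,0,50],
    [0,0,0,0,0,0,50],
  ],
)

```text
clock: 2.08
ee_pos: [527.1, 309.2, 60.9]
ee_rot: [[-0.996, -0.091, 0.002], [-0.091, 0.996, 0.001], [-0.002, 0.001, -1.0]]
ft_force: [0.2, 0.1, 0.8]
width: 48.7
grasp_force: 0.0
```

Call:
arm_command(
  plan=[
    [0,0,-0.7,0,0,0,50],
    [0,0,-0.7,0,0,0,50],
    [0,0,-0.6,0,0,0,50],
    [0,0,-0.4,0,0,0,50],
    [0,0,0,0,0,0,50],
  ],
)

```text
clock: 2.7
ee_pos: [526.5, 308.1, 34.3]
ee_rot: [[-0.996, -0.09, -0.001], [-0.09, 0.996, -0.0], [0.001, -0.0, -1.0]]
ft_force: [0.2, -0.1, -1.2]
width: 46.5
grasp_force: 0.0
```

Call:
arm_command(
  plan=[
    [0,0,-0.5,0,0,0,50],
    [0,0,-0.5,0,0,0,50],
    [0,0,-0.4,0,0,0,50],
    [0,0,0,0,0,0,50],
    [0,0,0,0,0,0,50],
  ],
)

```text
clock: 3.32
ee_pos: [526.7, 308.2, 20.8]
ee_rot: [[-0.996, -0.09, 0.0], [-0.09, 0.996, 0.0], [-0.0, 0.0, -1.0]]
ft_force: [0.2, 0.2, -1.2]
width: 46.6
grasp_force: 0.0
```

Call:
arm_command(
  plan=[
    [0,0,-0.5,0,0,0,50],
    [0,0,-0.5,0,0,0,50],
    [0,0,0,0,0,0,50],
    [0,0,0,0,0,0,30],
    [0,0,0,0,0,0,30],
  ],
  grip_force=25,
)

```text
clock: 3.95
ee_pos: [526.7, 308.2, 10.8]
ee_rot: [[-0.996, -0.09, 0.0], [-0.09, 0.996, 0.0], [-0.0, 0.0, -1.0]]
ft_force: [-0.0, -0.7, -0.6]
width: 33.9
grasp_force: 24.9
```

Call:
arm_command(
  plan=[
    [0,0,0,0,0,0,20],
    [0,0,0,0,0,0,20],
    [0,0,0,0,0,0,20],
    [0,0,0,0,0,0,20],
    [0,0,0,0,0,0,20],
  ],
)

```text
clock: 4.58
ee_pos: [526.7, 308.2, 10.8]
ee_rot: [[-0.996, -0.09, 0.0], [-0.09, 0.996, 0.0], [-0.0, 0.0, -1.0]]
ft_force: [1.0, -0.7, 2.0]
width: 34.0
grasp_force: 24.9
```

Call:
arm_command(
  plan=[
    [0,0,3,0,0,0,20],
    [0,0,4,0,0,0,20],
    [-1,-2,4,0,0,0,20],
    [-2,-4.5,2,0,0,0,20],
    [-2,-5,0,0,0,0.02,20],
  ],
)

```text
clock: 5.2
ee_pos: [476.4, 192.5, 142.1]
ee_rot: [[-0.994, -0.111, 0.002], [-0.111, 0.994, 0.001], [-0.002, 0.0, -1.0]]
ft_force: [1.0, -0.6, -0.9]
width: 33.9
grasp_force: 24.9
```

Call:
arm_command(
  plan=[
    [-1.5,-5,0,0,0,0.02,20],
    [-1,-2.5,0,0,0,0,20],
    [0,0,0,0,0,0,20],
    [0,0,0,0,0,0,20],
    [0,0,0,0,0,0,20],
  ],
)

```text
clock: 5.82
ee_pos: [451.7, 118.8, 140.4]
ee_rot: [[-0.991, -0.131, -0.0], [-0.131, 0.991, 0.0], [0.0, 0.0, -1.0]]
ft_force: [1.0, -0.9, -1.3]
width: 34.1
grasp_force: 24.9
```

```bash
python3 - <<'E'
from h import *
import pickle
d=cam("wrist"); pickle.dump(d,open("w3.pkl","wb")); save(d,"w3"); s=observe(); print(s["clock"],np.round(s["ee_pos"],1),np.round(s["ee_rot"],3).tolist(),s["width"])
im=d["img"][...,::-1];hsv=cv2.cvtColor(im,cv2.COLOR_BGR2HSV)
for lo,hi,z in(((15,100,80),(35,255,255),20),((100,100,60),(125,255,255),s["ee_pos"][2]+28)):
  m=cv2.inRange(hsv,lo,hi)
  for c in cv2.findContours(m,0,1)[0]:
    if cv2.contourArea(c)>300:
        P=pts(d,c.reshape(-1,2),z); print(c.reshape(-1,2).mean(0),cv2.minAreaRect(P[:,:2].astype(np.float32)))
E
```

```text
5.875 [451.7 118.8 140.4] [[-0.991, -0.131, -0.001], [-0.131, 0.991, -0.0], [0.001, 0.0, -1.0]] 34.13772041375633
[299.59433962 373.61320755] ((628.0828247070312, 170.71353149414062), (35.944068908691406, 460.8938293457031), 7.520793914794922)
[357.25657895 312.32236842] ((550.8458862304688, 210.90635681152344), (74.8833236694336, 15.88449764251709), 13.698622703552246)
[195.18 312.66] ((571.2946166992188, 55.45172882080078), (74.87630462646484, 16.190576553344727), 2.5223562717437744)
[173.56730769 201.20673077] ((462.1048889160156, 27.918476104736328), (56.071136474609375, 40.78595733642578), 7.7451653480529785)
[502.5        195.06617647] ((416.7569274902344, 323.4588928222656), (26.846689224243164, 44.6166877746582), 80.1726303100586)
[545.34375     29.11979167] ((277.2359924316406, 320.6030578613281), (60.459815979003906, 42.12977981567383), 13.328654289245605)
[276.21714286 275.89714286] ((450.4123840332031, 118.65471649169922), (17.92384910583496, 23.866708755493164), 7.499020099639893)
```

View pics/w3.png

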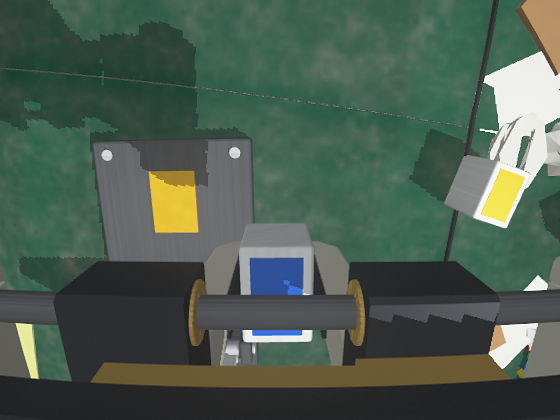

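The view shows the block held square at (277,280) and the pad at (174,201). Both cameras put the pad at about (461.7, 27.9) with yaw 7.8°, and the block centre is 9 mm ahead of the TCP. So the target TCP is (452.8, 26.6).

Call:
arm_command(
  plan=[
    [0.1,-4,0,0,0,0.005,20],
    [0,-4,-1,0,0,0,20],
    [0,-1.2,-3,0,0,0,20],
    [0,0,-3,0,0,0,20],
    [0,0,-2,0,0,0,20],
  ],
)

```text
clock: 6.5
ee_pos: [452.3, 26.4, 49.1]
ee_rot: [[-0.991, -0.135, -0.001], [-0.135, 0.991, 0.0], [0.001, 0.0, -1.0]]
ft_force: [0.6, -0.2, -2.3]
width: 34.0
grasp_force: 24.9
```

Call:
arm_command(
  plan=[
    [0,0,-0.7,0,0,0,20],
    [0,0,-0.3,0,0,0,20],
    [0,0,-0.3,0,0,0,20],
    [0,0,0,0,0,0,20],
    [0,0,0,0,0,0,20],
  ],
)

```text
clock: 7.12
ee_pos: [452.8, 26.2, 38.1]
ee_rot: [[-0.991, -0.135, 0.001], [-0.135, 0.991, -0.0], [-0.001, -0.0, -1.0]]
ft_force: [-0.2, 0.1, -1.4]
width: 33.8
grasp_force: 24.9
```

Call:
arm_command(
  plan=[
    [0,0,-0.3,0,0,0,20],
    [0,0,-0.25,0,0,0,20],
    [0,0,-0.1,0,0,0,20],
    [0,0,0,0,0,0,20],
    [0,0,0,0,0,0,20],
  ],
)

```text
clock: 7.75
ee_pos: [452.7, 26.2, 31.2]
ee_rot: [[-0.991, -0.135, 0.0], [-0.135, 0.991, -0.0], [-0.0, -0.0, -1.0]]
ft_force: [-0.1, 0.6, -2.2]
width: 33.7
grasp_force: 24.9
```

Call:
arm_command(
  plan=[
    [0,0,-0.05,0,0,0,20],
    [0,0,0,0,0,0,20],
    [0,0,0,0,0,0,50],
    [0,0,0,0,0,0,55],
    [0,0,0,0,0,0,55],
  ],
)

```text
clock: 8.38
ee_pos: [452.6, 26.2, 30.7]
ee_rot: [[-0.991, -0.135, 0.0], [-0.135, 0.991, -0.0], [-0.0, -0.0, -1.0]]
ft_force: [0.4, 0.1, -0.3]
width: 50.6
grasp_force: 0.0
```

Call:
arm_command(
  plan=[
    [0,0,3,0,0,0,55],
    [0,0,5,0,0,0,55],
    [-2,0,5,0,0,0,55],
    [-3,0,2,0,0,0,55],
    [0,0,0,0,0,0,55],
  ],
)

```text
clock: 9.0
ee_pos: [402.4, 26.2, 182.6]
ee_rot: [[-0.991, -0.135, 0.004], [-0.135, 0.991, 0.0], [-0.004, -0.001, -1.0]]
ft_force: [-0.1, -0.0, -0.2]
width: 51.4
grasp_force: 0.0
```

```bash
python3 - <<'E'
from h import *
import pickle
s=observe();print(s["clock"],np.round(s["ee_pos"],1))
d=cam("wrist"); save(d,"w4")
im=d["img"][...,::-1];hsv=cv2.cvtColor(im,cv2.COLOR_BGR2HSV)
for lo,hi,z in(((100,100,60),(125,255,255),59),):
  m=cv2.inRange(hsv,lo,hi)
  for c in cv2.findContours(m,0,1)[0]:
    if cv2.contourArea(c)>300:
        P=pts(d,c.reshape(-1,2),z); print(c.reshape(-1,2).mean(0),cv2.minAreaRect(P[:,:2].astype(np.float32)))
d=cam("scene"); pickle.dump(d,open("s4.pkl","wb")); save(d,"s4",(320,140,480,360),2.5)
im=d["img"][...,::-1];hsv=cv2.cvtColor(im,cv2.COLOR_BGR2HSV)
m=cv2.inRange(hsv,(100,100,60),(125,255,255)); m[:,:340]=0; m[:240]=0
for c in cv2.findContours(m,0,1)[0]:
    if cv2.contourArea(c)>100:
        P=pts(d,c.reshape(-1,2),59); print("scene",c.reshape(-1,2).mean(0),cv2.minAreaRect(P[:,:2].astype(np.float32)))
E
python3 -c "
import cv2
a=cv2.imread('pics/w4.png')[:,100:460];b=cv2.imread('pics/s4.png');b=cv2.resize(b,(305,420));cv2.imwrite('pics/m4.png',cv2.hconcat([a,b]))"
```

```text
9.0 [402.4  26.2 182.6]
[269.16260163 262.84552846] ((461.7567138671875, 27.274511337280273), (38.7675895690918, 22.825183868408203), 7.806596755981445)
scene [378.41935484 284.48387097] ((460.7853698730469, 26.953144073486328), (39.02822494506836, 23.115800857543945), 8.106480598449707)
```

View pics/m4.png

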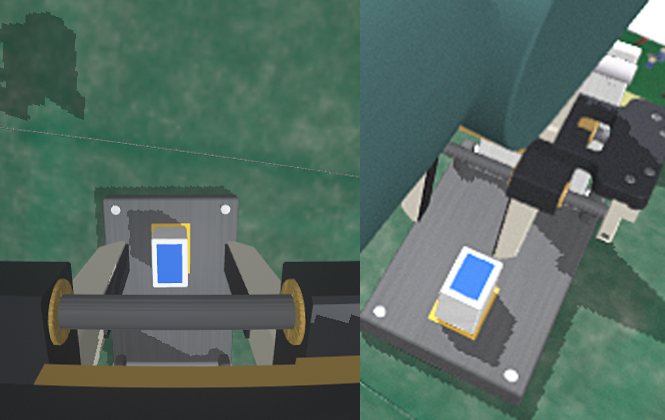

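The block sits on the pad within 1 mm and at matching yaw, at (169,263) in the wrist half of the picture and (475,275) in the scene half. Next I'll pass over the plate with closed fingers and come down behind its work face.

Call:
arm_command(
  plan=[
    [0,0,5.8,0,0,0,0],
    [5.2,0.6,0,0,0,0,0],
    [5.3,0.6,0,0,0,0,0],
    [5.2,0.6,0,0,0,0,0],
    [5.3,0.6,0,0,0,0,0],
  ],
)

```text
clock: 9.72
ee_pos: [614.8, 50.4, 236.4]
ee_rot: [[-0.991, -0.135, -0.002], [-0.135, 0.991, -0.0], [0.002, 0.0, -1.0]]
ft_force: [-0.5, -0.7, 0.3]
width: 5.5
grasp_force: 0.0
```

Call:
arm_command(
  plan=[
    [5.2,0.6,0,0,0,0,0],
    [0,0,0,0,0,0,0],
    [0,0,-4,0,0,0,0],
    [0,0,-3,0,0,0,0],
    [0,0,0,0,0,0,0],
  ],
)

```text
clock: 10.35
ee_pos: [663.3, 56.0, 165.3]
ee_rot: [[-0.991, -0.135, -0.005], [-0.135, 0.991, -0.0], [0.005, 0.0, -1.0]]
ft_force: [0.2, -0.4, 0.8]
width: 0.3
grasp_force: 0.0
```

Call:
arm_command(
  plan=[
    [-1.5,-0.2,0,0,0,0,0],
    [-0.8,-0.1,0,0,0,0,0],
    [-0.8,-0.1,0,0,0,0,0],
    [-0.8,-0.1,0,0,0,0,0],
    [-0.8,-0.1,0,0,0,0,0],
  ],
)

```text
clock: 10.98
ee_pos: [617.3, 50.1, 169.2]
ee_rot: [[-0.991, -0.135, 0.001], [-0.135, 0.991, 0.0], [-0.001, -0.0, -1.0]]
ft_force: [2.2, 0.4, 2.4]
width: 0.6
grasp_force: 1.4
```

Call:
arm_command(
  plan=[
    [-0.8,-0.1,0,0,0,0,0],
    [-0.8,-0.1,0,0,0,0,0],
    [-0.8,-0.1,0,0,0,0,0],
    [-0.8,-0.1,0,0,0,0,0],
    [-0.8,-0.1,0,0,0,0,0],
  ],
)

```text
clock: 11.6
ee_pos: [577.0, 45.2, 168.5]
ee_rot: [[-0.991, -0.135, -0.0], [-0.135, 0.991, 0.0], [0.0, 0.0, -1.0]]
ft_force: [2.4, 0.7, -0.2]
width: 0.6
grasp_force: 0.8
```

Call:
arm_command(
  plan=[
    [-0.8,-0.1,-0.2,0,0,0,0],
    [-0.8,-0.1,-0.2,0,0,0,0],
    [-0.8,-0.1,-0.2,0,0,0,0],
    [-0.8,-0.1,-0.2,0,0,0,0],
    [-0.8,-0.1,-0.2,0,0,0,0],
  ],
)

```text
clock: 12.22
ee_pos: [537.0, 40.1, 158.5]
ee_rot: [[-0.991, -0.135, -0.0], [-0.135, 0.991, -0.0], [0.0, -0.0, -1.0]]
ft_force: [0.8, -0.0, 0.1]
width: 0.5
grasp_force: 0.4
```

```bash
python3 - <<'E'
from h import *
d=cam("side"); save(d,"s5",(180,60,400,225),2.5)
E
```

```text
(no output)
```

View pics/s5.png

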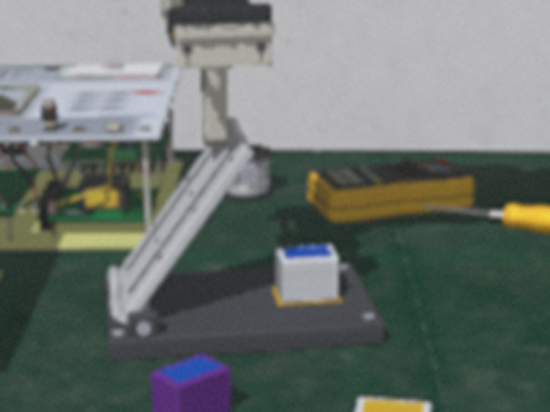

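The side view shows the plate at roughly 50–55°, with the finger at its free edge (220,140) and the block upright at (307,272). I'll give it a little more push, back off, and let it sink.

Call:
arm_command(
  plan=[
    [-0.8,-0.1,-0.2,0,0,0,0],
    [-0.8,-0.1,-0.2,0,0,0,0],
    [0,0,0,0,0,0,0],
    [0,0,4,0,0,0,0],
    [0,0,5,0,0,0,0],
  ],
)

```text
clock: 12.9
ee_pos: [521.2, 38.2, 245.0]
ee_rot: [[-0.991, -0.135, -0.002], [-0.135, 0.991, -0.0], [0.002, 0.0, -1.0]]
ft_force: [0.5, -0.2, 0.7]
width: 0.5
grasp_force: 0.0
```

Call:
arm_command(
  plan=[
    [0,5,5,0,0,0,0],
    [0,6,0,0,0,0,0],
    [0,6,0,0,0,0,0],
    [0,6,0,0,0,0,0],
    [0,0,0,0,0,0,0],
  ],
)

```text
clock: 13.52
ee_pos: [521.1, 265.6, 288.1]
ee_rot: [[-0.99, -0.139, -0.001], [-0.139, 0.99, -0.0], [0.001, 0.0, -1.0]]
ft_force: [-1.2, 0.5, 0.6]
width: 0.4
grasp_force: 0.0
```

Call:
arm_command(
  plan=[
    [0,0,0,0,0,0,0],
    [0,0,0,0,0,0,0],
    [0,0,0,0,0,0,0],
    [0,0,0,0,0,0,0],
    [0,0,0,0,0,0,0],
  ],
)

```text
clock: 14.15
ee_pos: [521.7, 262.1, 288.9]
ee_rot: [[-0.991, -0.134, 0.0], [-0.134, 0.991, 0.0], [-0.0, 0.0, -1.0]]
ft_force: [-0.6, -0.5, -0.2]
width: 0.4
grasp_force: 0.0
```

Call:
arm_command(
  plan=[
    [0,0,0,0,0,0,0],
    [0,0,0,0,0,0,0],
    [0,0,0,0,0,0,0],
    [0,0,0,0,0,0,0],
    [0,0,0,0,0,0,0],
  ],
)

```text
clock: 14.78
ee_pos: [521.6, 262.4, 288.8]
ee_rot: [[-0.991, -0.135, -0.0], [-0.135, 0.991, -0.0], [0.0, -0.0, -1.0]]
ft_force: [0.7, -0.0, 0.7]
width: 0.5
grasp_force: 0.0
```

Call:
arm_command(
  plan=[
    [0,0,0,0,0,0,0],
    [0,0,0,0,0,0,0],
    [0,0,0,0,0,0,0],
    [0,0,0,0,0,0,0],
    [0,0,0,0,0,0,0],
  ],
)

```text
clock: 15.4
ee_pos: [521.6, 262.4, 288.8]
ee_rot: [[-0.991, -0.135, -0.0], [-0.135, 0.991, -0.0], [0.0, -0.0, -1.0]]
ft_force: [0.4, 0.0, 1.0]
width: 0.3
grasp_force: 0.0
```

Call:
arm_command(
  plan=[
    [0,0,0,0,0,0,0],
    [0,0,0,0,0,0,0],
    [0,0,0,0,0,0,0],
    [0,0,0,0,0,0,0],
    [0,0,0,0,0,0,0],
  ],
)

```text
clock: 16.02
ee_pos: [521.6, 262.4, 288.9]
ee_rot: [[-0.991, -0.135, -0.0], [-0.135, 0.991, -0.0], [0.0, -0.0, -1.0]]
ft_force: [-0.0, -0.9, -1.0]
width: 0.4
grasp_force: 0.0
```

Call:
arm_command(
  plan=[
    [0,0,0,0,0,0,0],
    [0,0,0,0,0,0,0],
    [0,0,0,0,0,0,0],
    [0,0,0,0,0,0,0],
    [0,0,0,0,0,0,0],
  ],
)

```text
clock: 16.65
ee_pos: [521.6, 262.4, 288.8]
ee_rot: [[-0.991, -0.135, -0.0], [-0.135, 0.991, -0.0], [0.0, -0.0, -1.0]]
ft_force: [0.1, -0.3, -0.3]
width: 0.5
grasp_force: 0.0
```

Call:
arm_command(
  plan=[
    [0,0,0,0,0,0,0],
    [0,0,0,0,0,0,0],
    [0,0,0,0,0,0,0],
    [0,0,0,0,0,0,0],
    [0,0,0,0,0,0,0],
  ],
)

```text
clock: 17.27
ee_pos: [521.6, 262.4, 288.8]
ee_rot: [[-0.991, -0.135, 0.0], [-0.135, 0.991, 0.0], [-0.0, 0.0, -1.0]]
ft_force: [0.1, 0.3, -0.1]
width: 0.4
grasp_force: 0.0
```

Call:
arm_command(
  plan=[
    [0,0,0,0,0,0,0],
    [0,0,0,0,0,0,0],
    [0,0,0,0,0,0,0],
    [0,0,0,0,0,0,0],
    [0,0,0,0,0,0,0],
  ],
)

```text
clock: 17.9
ee_pos: [521.6, 262.4, 288.8]
ee_rot: [[-0.991, -0.135, -0.0], [-0.135, 0.991, -0.0], [0.0, -0.0, -1.0]]
ft_force: [-0.3, -0.0, -0.5]
width: 0.4
grasp_force: 0.0
```

```bash
python3 - <<'E'
from h import *
d=cam("side"); save(d,"s6",(180,60,400,225),2.5)
v,u=np.mgrid[60:225,180:400]; uv=np.c_[u.ravel(),v.ravel()]; ok=d["range_z"][uv[:,1],uv[:,0]]>0
for n in("side","scene"):
    d=cam(n); v,u=np.mgrid[0:420,0:560]; ok=d["range_z"]>0; Q=pts(d,np.c_[u[ok],v[ok]])
    t=np.radians(7.9); c,s=np.cos(t),np.sin(t); q=Q-[461.7,27.9,0]
    x=q[:,0]*c+q[:,1]*s; y=-q[:,0]*s+q[:,1]*c
    m=(abs(y)<42)&(x>0)&(x<120)&(q[:,2]>45)&(q[:,2]<150); 
    if m.sum()>50:
        z0=np.array([[X,np.percentile(q[m&(abs(x-X)<4),2],80)] for X in range(8,116,8) if (m&(abs(x-X)<4)).sum()>5]); p=np.polyfit(z0[:,0],z0[:,1],1); print(n,m.sum(),np.degrees(np.arctan(-p[0])),z0.round().tolist())
print(observe()["clock"])
E
```

```text
side 913 14.863548605090331 [[8.0, 82.0], [16.0, 80.0], [24.0, 78.0], [32.0, 76.0], [40.0, 74.0], [48.0, 72.0], [56.0, 70.0], [64.0, 68.0], [72.0, 65.0], [80.0, 63.0], [88.0, 61.0], [96.0, 59.0], [104.0, 57.0], [112.0, 55.0]]
scene 2500 15.04896224387596 [[8.0, 82.0], [16.0, 80.0], [24.0, 78.0], [32.0, 75.0], [40.0, 73.0], [48.0, 71.0], [56.0, 69.0], [64.0, 67.0], [72.0, 65.0], [80.0, 63.0], [88.0, 60.0], [96.0, 58.0], [104.0, 56.0], [112.0, 54.0]]
18.05
```

View pics/s6.png

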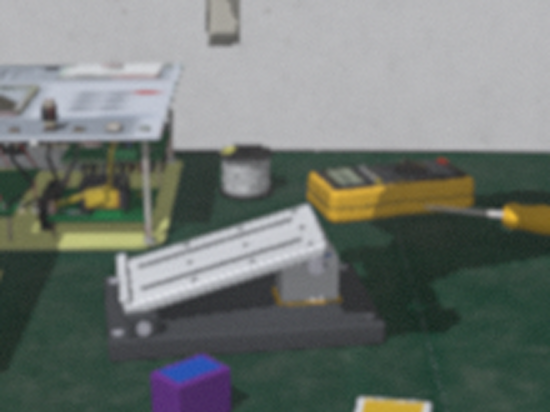

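The plate rests on the block (305,275) at 14.9° and 15.0° by the two cameras, and the arm is clear.

```bash
python3 -c "
from station import sign_off; print(sign_off())"
```

```text
the job is handed in; nothing more can be done
None
```

The job is handed in: the blue-topped block stands within about 1 mm of the pad's centre and square to it, and the plate rests on it at a measured 15°, with the arm clear and about 18 s on the clock.

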